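# Ready the register board for a print

### The job

On the register board, slide the lino block, without lifting it off the board, from the left outline into the empty outline next to the spring paper clamp, inside the outline and square to it, and let go of it. Then pull the clamp's handle bar out towards the board's front edge until its pointer line is level with the line on the marker, and finish while still holding it there with the gripper against the spring. Leave the baren, gouge and ink tube alone.

Things in the scene. Friction and masses are not known exactly. Their poses are not given: they have to be found in the camera images.
- board: Fixed plywood register board, 240 (x) x 430 (y) x 12 mm, origin at the centre of its underside; +x to its far edge, where a fence stands 14 mm above it (x 100 to 120 mm), +y left. Painted on it: two outlines 112 (x) x 70 (y) mm, the left centred at x 30, y 130 mm, the other at x 30, y -10. The clamp's two guide rails, 14 mm high, 44 mm wide over both, run along x at y -150.
- print_place (a point): Centre of the empty right-hand outline, next to the clamp, on the board's top face (12 mm above the worktop); axes as the board's.
- cat_block: Loose lino block with a cat on top, 58 (x) x 100 (y) mm in its own axes, 22 mm high, 26 with the relief, 0.07 to 0.15 kg; origin at the centre of its underside. Starts on the board roughly over the left outline (up to 20 mm and 0.15 rad off), its long side along the board's x, as it must also lie in the end; either end may face the fence.
- paper_slide: Steel slide of the spring paper clamp; moves only along the board's x. Starts home (farthest +x); pulls out up to 75 mm towards the front (-x). Its spring pulls back with 5 N at home and 0.12 N more per mm, and returns it when let go. Origin under the handle bar on the board's top face, axes as the board's. Jaw foot at its far end: 70 mm wide, 16 mm high.
- slide_grip (a point): Centre of the clamp's handle bar, 60 mm above the worktop: a dark wooden bar 14 (x) x 60 (y) x 24 (z) mm on two posts of 10 mm diameter at y +-18 mm. The steel saddle (44 x 52 mm) below it reaches up to 31.5 mm above the worktop.
- slide_pointer (a point): Right-hand end (-y of the board) of the dark pointer line across the slide's saddle, directly beside the handle bar's centre in x; it moves with the handle bar.
- marker: Small fixed aluminium marker, 14 (x) x 16 (y) x 17.5 mm, with a dark line along y over the middle of its top, standing on the board 38 mm to the right of the clamp's centre line, 28 to 55 mm nearer the front than the pointer at the start. Origin at the centre of its underside, below the line; axes as the board's.
- baren: Loose bystander: round baren, 105 mm disc with a wooden grip, 34 mm high, lying behind the board's far edge; origin at the centre of its underside.
- gouge: Loose bystander: lino gouge with a mushroom handle, 106 mm long, 28 mm high, lying left of the board; origin at the centre of its underside.
- ink_tube: Loose bystander: squeezed ink tube, 156 x 43 x 30 mm, lying right of the board; origin at the centre of its underside.
Mind the look-alikes: they are no part of the job. Leave any blue look-alike of the cat_block alone.

How it is judged (in metres and radians):
On the way, in this order (a step that is already met when the one before it is completed fails the run):
1. the block stands inside the outline next to the clamp, let go (x of cat_block in the frame of print_place between -0.008 and 0.008 m and y of cat_block in the frame of print_place between -0.008 and 0.008 m and z of cat_block in the frame of print_place between -0.003 and 0.003 m and angle between the y axis of cat_block and the x axis of board, either way round below 0.15 rad and contact force between each of the arm, the fingers and cat_block below 0.1 N and linear speed of cat_block below 0.01 m/s), for 0.3 s.
2. the gripper has pulled the slide out to the marker (x of slide_pointer in the frame of marker between -0.005 and 0.005 m and contact force between the fingers and paper_slide above 3 N and linear speed of paper_slide below 0.01 m/s), for 0.2 s.
At the end, for the whole second after the job is handed in: Block flat in the right-hand outline, let go: centre within 8 mm along each board axis, turned under 0.15 rad. Slide's pointer within 5 mm of the marker's line, at rest, held there by the fingers (over 3 N) and by no other thing (all of step 1 and all of step 2 and contact force between paper_slide and cat_block below 0.1 N and contact force between paper_slide and baren below 0.1 N and contact force between paper_slide and gouge below 0.1 N and contact force between paper_slide and ink_tube below 0.1 N); the arm keeps its last pose, push and grip.
It fails at once if the block was lifted off the board (over 10 mm), tipped or pushed off it (z of cat_block in the frame of print_place above 0.01 m or z of cat_block in the frame of print_place below -0.006 m or angle between cat_block's own z axis and vertical above 0.25 rad).
It fails at once if a bystander (baren, gouge, ink tube) was moved over 20 mm (distance of any of baren, gouge, ink_tube from where it was at the start of the episode above 0.02 m).
It also fails if it takes over 48 s, if anything falls off the work surface, if the arm or the gripper's body presses on something with over 40 N, if the wrist force passes 120 N, or if a joint passes its speed limit or range.

### The arm

A 6-joint arm with a two-finger parallel gripper is mounted at the origin on a cart in front of the work surface, level with it; the furniture and walls round the work are solid. World frame = base frame: x ahead of the robot, y to its left, z up, the work surface at z = 0. Lengths are in m, angles in degrees, forces in N, time in s.
With the tool pointing down it reaches from about 0.3 to 0.75 m from the base axis. Payload 8.5 kg.
Tool frame: the origin (TCP) lies between the finger pads; the fingertips stand 22 mm ahead of it and the grasp point (between the pads) lies 3 mm ahead of it (env.nose_length is the distance from the TCP to the fingertips, in m); z points along the fingers, x is the direction in which the jaws open and shut, and the axes are right-handed (so a half turn about z gives the same grasp; the last joint's range is limited). The gripper opens to 85 mm and grips with 20 to 120 N. Pads are 22 mm wide; open, the fingers measure 114 mm over their backs; the gripper's body (76 mm by 85 mm) begins 54 mm behind the grasp point. The pads swing forward as they close: fully open they stand 13 mm farther back than shut.
Start: joints at [-12.336, 21.807, 74.336, -0, 83.858, -12.336], TCP at [0.55, 0, 0.229] pointing down, gripper open.
Joint ranges: [-178.18, 178.18], [-50.72, 133.34], [12.68, 142.11], [-81.47, 261.47], [9.98, 163.14], [-165.26, 165.26]. Speed limits (degrees/s): [136.94, 136.94, 180, 180, 180, 180].

### API

Orientations are given as a 3x3 rotation matrix whose columns are the frame's x, y, z axes.
In Python, from rig import env gives the robot as it stands.
- The arm moves only by the tool arm_command, never from a script. Its argument "steps" is a list of rows, each an object with "delta_pos": the shift along the world's x, y, z in mm, a list of three; "dr": the turn, a rotation vector about the world's x, y, z in degrees, a list of three. In form: [{"delta_pos": [dx, dy, dz], "dr": [wx, wy, wz]}, ...]. A call has 1 to 20 rows; each row shifts and turns the commanded pose from where the row before left it; what a row does not reach is not made up. A row lasts 1/10 s, in which the tool goes at most 50 mm and 8.59 degrees, less where a joint would pass 70% of its speed; a pose out of reach is approached as far as the arm can. A call with a gripper value outside its range is refused whole. "grip" is the opening, from 0 (shut) to 1 (fully open), set as the call begins (left out, the last holds). The fingers move at their own pace and stop on an object; "squeeze" is the grip in N (left out, the last holds). Time passes only in rows, so rows that do not move let the fingers close. It gives the time, the measured TCP pose, the force and the opening at its end, in the units of the state.
- env.observe(): the state, without advancing time (a new reading comes with each control period).
- env.get_image(name): name is "scene" or "side" or "wrist"; returns the picture (384x512x3 uint8, blue, green, red); there is no depth.
- env.get_calibration(name): a dict with "fx", "fy", "cx", "cy" (pixels), "k1" (the pictures are not rectified: a ray, as slopes to the right and down, at radius r is drawn at 1 + k1 r^2 times it, then the intrinsics apply), "view" (4x4, takes a point from world to camera coordinates). Camera axes: x right, y up, looking along -z (the intrinsics and any distortion apply to the point x, -y, -z); pixel columns grow to the right and rows downward; lengths in m; the calibration is good to about 2 mm. A picture is of the moment at which its call begins: read the wrist's pose just before it. get_calibration takes no time and is no camera call; for the wrist camera it gives the pose at the moment of the call.
- env.close_job(): hands the job in, once; it reports no verdict.
The state is a dict: "time_s": time; "q": joint angles; "qvel": joint speeds; "joint_efforts": joint torques, N m; "position": TCP position; "tool_rot": TCP orientation; "ft_force": force on the tool from outside, world axes, zero at the start; "wrist_torque": the same for the moment, N m; "grip_width": finger opening in m.
Only numpy, scipy, OpenCV 4.12 (cv2) and the standard library are available. Lean on these libraries where they do the work, as an engineer would, in place of code of your own. Each camera call takes 0.05 s, during which the arm holds its last target. There are 200 camera calls.

## Working session

There is one attempt and no reset: what is moved stays moved. The work goes in short steps, Python scripts to look and compute and a tool call to move; the robot and the scene stay as the last step left them, time stands still between calls to the robot, and variables do not carry over. Pictures are saved under pics/ and viewed, about 8 in all and at most 12, crops included, and the job is handed in when it is done.

Besides the shell and the picture viewer there is one more tool, called after "Request:" as name(argument=value, ...), one argument or row to a line, values as JSON. arm_command: Moves the arm, as the interface text tells. Its arguments: {"type":"object","properties":{"steps":{"type":"array"},"grip":{"type":"number"},"squeeze":{"type":"number"}},"required":["steps"]}

```bash
mkdir -p pics; cat > h.py <<'E'
import numpy as np, cv2
from rig import env
def snap(n,f):
    c=env.get_calibration(n); im=env.get_image(n); cv2.imwrite(f'pics/{f}.png',im)
    import pickle; pickle.dump(c,open(f'pics/{f}.pkl','wb')); return im,c
def load(f):
    import pickle; return cv2.imread(f'pics/{f}.png'),pickle.load(open(f'pics/{f}.pkl','rb'))
def ray(c,u,v):
    xd=np.array([(u-c['cx'])/c['fx'],(v-c['cy'])/c['fy']]); x=xd.copy()
    for _ in range(20): x=xd/(1+c['k1']*(x@x))
    V=np.array(c['view']); R=V[:3,:3]; o=-R.T@V[:3,3]
    d=R.T@np.array([x[0],-x[1],-1]); return o,d/np.linalg.norm(d)
def onz(c,u,v,z):
    o,d=ray(c,u,v); return o+d*(z-o[2])/d[2]
def proj(c,P):
    V=np.array(c['view']); p=V[:3,:3]@np.array(P)+V[:3,3]; s=np.array([p[0]/-p[2],-p[1]/-p[2]])
    s=s*(1+c['k1']*(s@s)); return s[0]*c['fx']+c['cx'],s[1]*c['fy']+c['cy']
def tri(rs):
    A=np.zeros((3,3));b=np.zeros(3)
    for o,d in rs:
        M=np.eye(3)-np.outer(d,d);A+=M;b+=M@o
    p=np.linalg.solve(A,b); return p,[np.linalg.norm((np.eye(3)-np.outer(d,d))@(p-o)) for o,d in rs]
E
python3 - <<'E'
from h import *
for n in ['scene','side','wrist']:
    im,c=snap(n,n+'0'); print(n,c['fx'],c['k1'],ray(c,256,192))
a=[cv2.imread(f'pics/{n}0.png') for n in ['scene','side','wrist']]
cv2.imwrite('pics/m.png',cv2.resize(np.hstack(a[:2]),(800,300)))
print(env.observe())
E
```

```text
scene 470.98465586085354 -0.13274256647744795 (array([0.03779871, 0.91918332, 0.9417509 ]), array([ 0.40419824, -0.64314335, -0.65037713]))
side 350.34063219295433 0.015163152268442856 (array([0.43527285, 0.98266538, 0.61087952]), array([ 0.13211497, -0.85980019, -0.49324362]))
wrist 274.230859372861 -0.011405575994652644 (array([0.55003978, 0.07098831, 0.37379175]), array([ 0.00700962, -0.28045025, -0.95984297]))
{'time_s': 0.15, 'q': array([-1.23367860e+01,  2.18337213e+01,  7.43691762e+01,  5.36890958e-04,
        8.38602170e+01, -1.23346757e+01]), 'qvel': array([-0.02245803, -0.05729043, -0.10510246, -0.09605793, -0.15701049,
        0.09542903]), 'joint_efforts': array([ 1.94521621e-03, -4.48624384e+01, -2.31344014e+01, -1.86937300e-04,
        3.77541786e-03, -1.65174959e-05]), 'position': array([5.49789728e-01, 3.64828653e-05, 2.28971619e-01]), 'tool_rot': array([[ 9.99999422e-01, -3.79689271e-05, -1.07412877e-03],
       [-3.77063689e-05, -9.99999969e-01,  2.44457448e-04],
       [-1.07413801e-03, -2.44416805e-04, -9.99999393e-01]]), 'ft_force': array([ 0.0160893 , -0.04458678, -0.49310317]), 'wrist_torque': array([-0.00765055,  0.02929987, -0.00017093]), 'grip_width': 0.08539851403871304}
```

View pics/scene0.png

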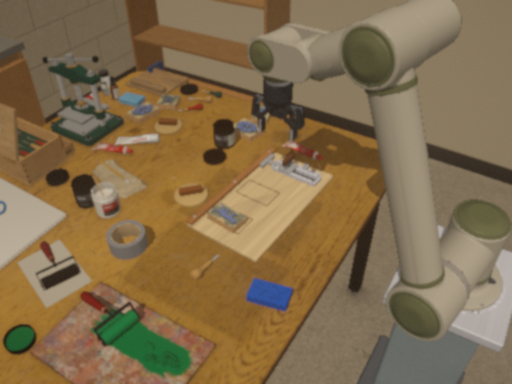

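View pics/wrist0.png

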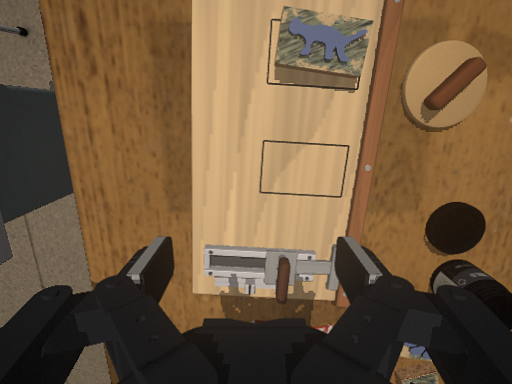

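View pics/side0.png

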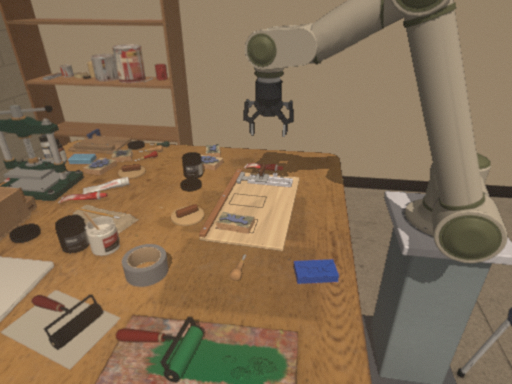

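The candidates for the cat block are the camouflage block with the cat on the board (wrist (322,45), scene (229,216), side (237,222)) and the plain blue block off the board (scene (270,293), side (316,271)). I choose the one on the board over the left outline. The wrist view also shows the empty outline at (304,168), the handle bar at (283,279) and the marker near (249,287). Next is a close crop with measurements.

```bash
python3 - <<'E'
from h import *
im,c=load('wrist0')
a=cv2.resize(im[0:100,250:400],None,fx=3.5,fy=3.5,interpolation=cv2.INTER_CUBIC)
b=cv2.resize(im[235:305,195:345],None,fx=3.5,fy=3.5,interpolation=cv2.INTER_CUBIC)
cv2.imwrite('pics/crop1.png',np.vstack([a,b]))
g=cv2.cvtColor(im,cv2.COLOR_BGR2GRAY)
m=(g<95).astype(np.uint8)
# right outline: dark component in the window
w=np.zeros_like(m); w[130:205,250:356]=m[130:205,250:356]
cs,_=cv2.findContours(w,cv2.RETR_EXTERNAL,cv2.CHAIN_APPROX_NONE)
q=max(cs,key=cv2.contourArea); r=cv2.minAreaRect(q); print(r)
ap=cv2.approxPolyDP(q,6,True)[:,0]; print(ap)
for p in ap: print(p,onz(c,*p,0.012).round(4))
E
```

```text
((303.80694580078125, 168.68528747558594), (86.08445739746094, 53.11465835571289), 3.4682295322418213)
[[263 141]
 [347 146]
 [340 196]
 [261 192]
 [260 180]
 [260 192]
 [341 196]
 [348 145]]
[263 141] [0.5616 0.0346 0.012 ]
[347 146] [0.672  0.0283 0.012 ]
[340 196] [ 0.6688 -0.0404  0.012 ]
[261 192] [ 0.5596 -0.0347  0.012 ]
[260 180] [ 0.5581 -0.0177  0.012 ]
[260 192] [ 0.5582 -0.0347  0.012 ]
[341 196] [ 0.6701 -0.0404  0.012 ]
[348 145] [0.6732 0.0296 0.012 ]
```

View pics/crop1.png

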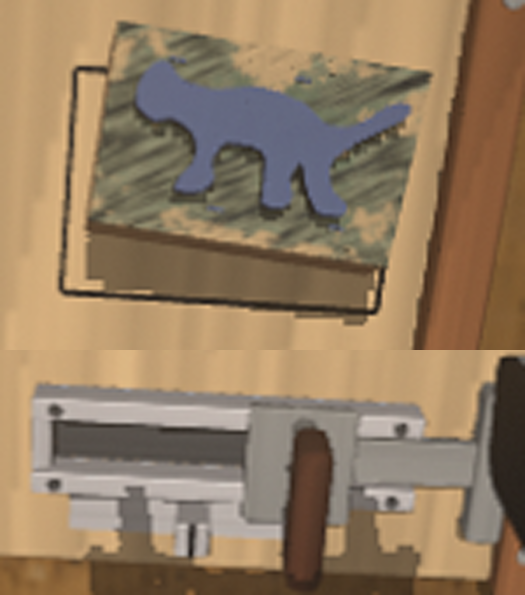

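```bash
python3 - <<'E'
from h import *
im,c=load('wrist0')
k=lambda x,y,oy:(250+x/3.5 if oy==0 else 195+x/3.5, y/3.5 if oy==0 else 235+(y-350)/3.5)
P=[onz(c,*k(*p,0),.034) for p in [(118,22),(432,72),(385,268),(90,225)]]
P=np.array(P);print(P.round(4),P.mean(0)); 
for i in range(4): d=P[(i+1)%4]-P[i]; print(np.linalg.norm(d),np.degrees(np.arctan2(d[1],d[0])))
print('marker',onz(c,*k(192,545,1),.0295)); print('handle top ends',onz(c,*k(312,440,1),.072),onz(c,*k(305,585,1),.072))
O=np.array([onz(c,*p,.012) for p in [(263,141),(347.5,145.5),(340.5,196),(260.5,192)]]);print(O.mean(0))
E
```

```text
[[0.582  0.1814 0.034 ]
 [0.6811 0.1681 0.034 ]
 [0.6722 0.1106 0.034 ]
 [0.5746 0.1234 0.034 ]] [0.62747594 0.14587089 0.034     ]
0.09994335560839591 -7.699488270698788
0.05815137520634219 -98.76945697264148
0.09843609647091991 172.52692478286028
0.0585317423887135 82.71374558203941
marker [ 0.54396558 -0.1800469   0.0295    ]
handle top ends [ 0.58729951 -0.10574461  0.072     ] [ 0.58663324 -0.1663812   0.072     ]
[ 0.61562823 -0.00289759  0.012     ]
```

Request:
arm_command(
  steps=[
    {"delta_pos": [7,13,-8],"dr": [0,0,7.5]},
    {"delta_pos": [7,13,-8],"dr": [0,0,7.5]},
    {"delta_pos": [7,13,-8],"dr": [0,0,7.5]},
    {"delta_pos": [7,13,-8],"dr": [0,0,7.5]},
    {"delta_pos": [7,13,-8],"dr": [0,0,7.5]},
    {"delta_pos": [7,13,-8],"dr": [0,0,7.5]},
    {"delta_pos": [7,13,-8],"dr": [0,0,7.5]},
    {"delta_pos": [7,13,-8],"dr": [0,0,7.5]},
    {"delta_pos": [7,13,-8],"dr": [0,0,7.5]},
    {"delta_pos": [7,14,-8],"dr": [0,0,7.5]},
    {"delta_pos": [7.5,15,-8],"dr": [0,0,7.5]},
    {"delta_pos": [0,0,0],"dr": [0,0,0]},
    {"delta_pos": [0,0,0],"dr": [0,0,0]},
    {"delta_pos": [0,0,0],"dr": [0,0,0]},
  ],
  grip=1,
  squeeze=25,
)

```text
time_s: 1.55
position: [0.6274, 0.1453, 0.1418]
tool_rot: [[0.133, 0.991, 0.0], [0.991, -0.133, -0.0], [-0.0, 0.0, -1.0]]
ft_force: [0.2, -0.4, 0.7]
grip_width: 0.0853
```

```bash
python3 - <<'E'
from h import *
im,c=snap('wrist','wrist1'); print(env.observe()['position'])
cv2.imwrite('pics/w1.png',cv2.resize(im,(768,576),interpolation=cv2.INTER_CUBIC))
E
```

```text
[0.62744182 0.14531666 0.14195893]
```

View pics/w1.png

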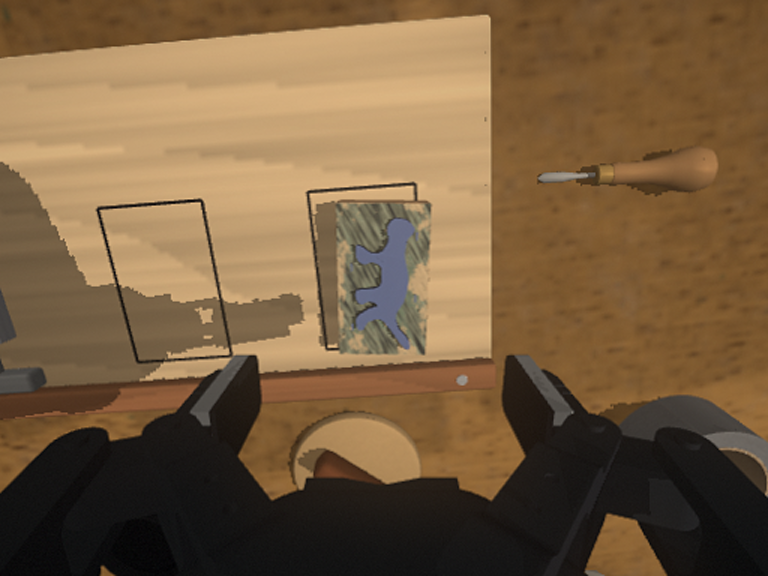

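Block top corners in the picture (768 px wide) are at (335,201), (432,203), (426,354), (339,353). The empty outline's corners are at (98,208), (202,200), (231,355), (138,362). I triangulate these with the first view.

```bash
python3 - <<'E'
from h import *
_,c0=load('wrist0'); _,c1=load('wrist1')
k=lambda x,y:(250+x/3.5,y/3.5)
# order: near-robot left, far left, far right, near right
A=[k(*p) for p in [(118,22),(432,72),(385,268),(90,225)]]; B=[(432,203),(426,354),(339,353),(336,201)]
OA=[(263,141),(347.5,145.5),(340.5,196),(260.5,192)]; OB=[(202,200),(231,355),(138,362),(98,208)]
for n,a,b,z in [('block',A,B,.034),('outl',OA,OB,.012)]:
    T=[tri([ray(c0,*p),ray(c1,q[0]/1.5,q[1]/1.5)]) for p,q in zip(a,b)]
    P=np.array([t[0] for t in T]); print(n,P.mean(0).round(4),P[:,2].round(4),[np.round(t[1][0],4) for t in T])
    Q=np.array([onz(c1,q[0]/1.5,q[1]/1.5,z) for q in b]);
    d=(Q[1]+Q[2]-Q[0]-Q[3]); e=Q[0]+Q[1]-Q[2]-Q[3]; print('view1',Q.mean(0).round(4),np.degrees(np.arctan2(d[1],d[0])),np.degrees(np.arctan2(-e[0],e[1])),np.linalg.norm(d)/2,np.linalg.norm(e)/2)
E
```

```text
block [0.6282 0.1471 0.0289] [0.0273 0.03   0.0321 0.0261] [np.float64(0.0), np.float64(0.0001), np.float64(0.0002), np.float64(0.0008)]
view1 [0.6271 0.1472 0.034 ] -8.092241939631721 -8.58240745694184 0.10002680029198481 0.05823044727988814
outl [ 0.6156 -0.0029  0.0112] [0.0082 0.0129 0.0133 0.0105] [np.float64(0.0002), np.float64(0.0004), np.float64(0.0002), np.float64(0.0006)]
view1 [ 0.6158 -0.0026  0.012 ] -3.5763885851711303 -3.200296892805949 0.11204473678877672 0.0698745178698712
```

Request:
arm_command(
  steps=[
    {"delta_pos": [0,1.5,-20],"dr": [0,0,-0.5]},
    {"delta_pos": [0,0,-20],"dr": [0,0,0]},
    {"delta_pos": [0,0,-20],"dr": [0,0,0]},
    {"delta_pos": [0,0,-20],"dr": [0,0,0]},
    {"delta_pos": [0,0,-15],"dr": [0,0,0]},
    {"delta_pos": [0,0,-11],"dr": [0,0,0]},
    {"delta_pos": [0,0,0],"dr": [0,0,0]},
    {"delta_pos": [0,0,0],"dr": [0,0,0]},
  ],
)

```text
time_s: 2.4
position: [0.6278, 0.1473, 0.0361]
tool_rot: [[0.14, 0.99, 0.001], [0.99, -0.14, -0.0], [0.0, 0.001, -1.0]]
ft_force: [-0.1, 0.4, 0.0]
grip_width: 0.0854
```

Request:
arm_command(
  steps=[
    {"delta_pos": [0,0,0],"dr": [0,0,0]},
    {"delta_pos": [0,0,0],"dr": [0,0,0]},
    {"delta_pos": [0,0,0],"dr": [0,0,0]},
    {"delta_pos": [0,0,0],"dr": [0,0,0]},
    {"delta_pos": [0,0,0],"dr": [0,0,0]},
    {"delta_pos": [0,0,0],"dr": [0,0,0]},
    {"delta_pos": [0,0,0],"dr": [0,0,0]},
    {"delta_pos": [0,0,0],"dr": [0,0,0]},
  ],
  grip=0.5,
  squeeze=25,
)

```text
time_s: 3.2
position: [0.6275, 0.1475, 0.0354]
tool_rot: [[0.139, 0.99, -0.0], [0.99, -0.139, -0.0], [-0.0, -0.0, -1.0]]
ft_force: [-0.9, 0.0, 0.4]
grip_width: 0.0426
```

The opening of 42.6 mm is less than the block's 58 mm, so something is off. I look again.

```bash
python3 - <<'E'
from h import *
im,c=snap('wrist','wrist2'); s,_=snap('side','side2')
a=cv2.resize(im,(640,480)); b=cv2.resize(s[130:290,180:330],(480,512))
cv2.imwrite('pics/w2.png',np.hstack([cv2.resize(im,(480,360)),cv2.resize(s[130:280,190:323],(319,360))]))
E
```

```text
(no output)
```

View pics/w2.png

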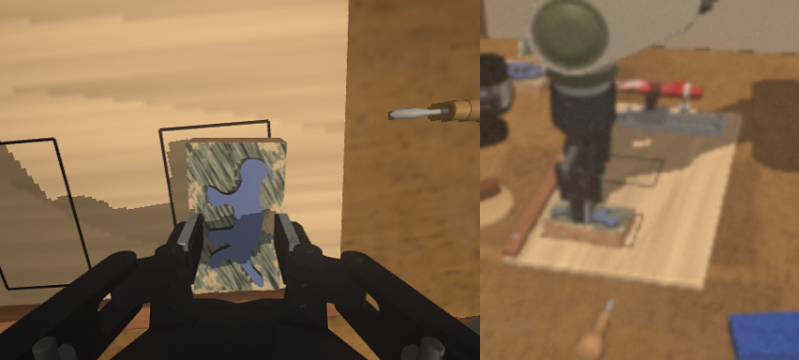

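```bash
python3 - <<'E'
from h import *
im,c=load('wrist2'); o=env.observe(); p,R=o['position'],o['tool_rot']
print(env.nose_length,p,o['grip_width'],o['ft_force'])
x0,y0,s=150,120,3.2
v=cv2.resize(im[y0:y0+180,x0:x0+220],None,fx=s,fy=s,interpolation=cv2.INTER_CUBIC)
for w,col in [(.0426,(0,0,255)),(.058,(0,255,0))]:
  for sx in(-1,1):
    q=[]
    for sy,z in [(-.011,.022),(.011,.022),(.011,-.016),(-.011,-.016)]:
      u=proj(c,p+R@np.array([sx*w/2,sy,z])); q.append([(u[0]-x0)*s,(u[1]-y0)*s])
    cv2.polylines(v,[np.int32(q)],True,col,1)
cv2.imwrite('pics/w2b.png',v)
E
```

```text
0.022 [0.62749153 0.14751292 0.0354035 ] 0.042464412291378734 [ 0.75405774  0.26256722 -0.1063617 ]
```

View pics/w2b.png

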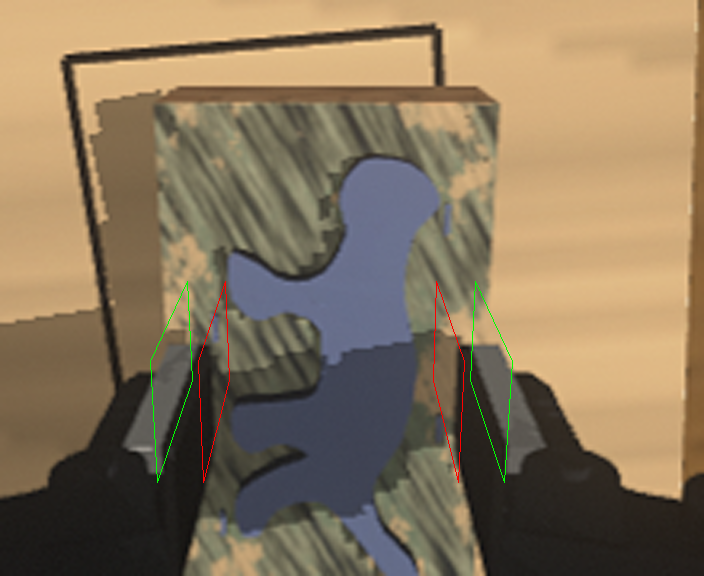

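The pads sit inside the block's edges, 42 mm apart, with almost no force. So the fingertips are still just above the block top, higher than expected at this opening. I open, go about 14 mm lower while watching the force, and close again.

Request:
arm_command(
  steps=[
    {"delta_pos": [0,0,0],"dr": [0,0,0]},
    {"delta_pos": [0,0,0],"dr": [0,0,0]},
    {"delta_pos": [0,0,0],"dr": [0,0,0]},
    {"delta_pos": [0,0,0],"dr": [0,0,0]},
    {"delta_pos": [0,0,0],"dr": [0,0,0]},
    {"delta_pos": [0,0,0],"dr": [0,0,0]},
    {"delta_pos": [0,0,-3],"dr": [0,0,0]},
    {"delta_pos": [0,0,-3],"dr": [0,0,0]},
    {"delta_pos": [0,0,-3],"dr": [0,0,0]},
    {"delta_pos": [0,0,-3],"dr": [0,0,0]},
    {"delta_pos": [0,0,-2],"dr": [0,0,0]},
    {"delta_pos": [0,0,0],"dr": [0,0,0]},
  ],
  grip=1,
)

```text
time_s: 4.5
position: [0.6273, 0.1475, 0.021]
tool_rot: [[0.139, 0.99, -0.001], [0.99, -0.139, -0.0], [-0.0, -0.001, -1.0]]
ft_force: [0.1, -0.1, -0.5]
grip_width: 0.0856
```

```bash
python3 - <<'E'
from h import *
im,c=snap('wrist','wrist3'); o=env.observe(); print(o['position'],o['ft_force'],o['grip_width'])
s,_=snap('side','side3')
cv2.imwrite('pics/w3.png',np.hstack([cv2.resize(im,(480,360)),cv2.resize(s[150:260,200:297],(317,360),interpolation=cv2.INTER_CUBIC)]))
E
```

```text
[0.62744933 0.14750559 0.02127823] [-0.13196978 -0.17002558  0.30646453] 0.08538720918760498
```

View pics/w3.png

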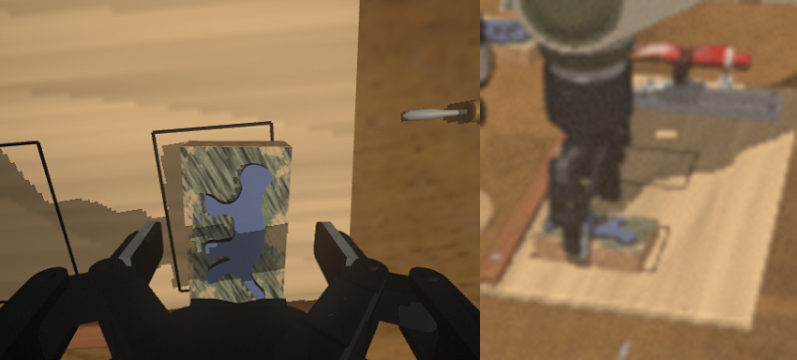

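The fingers now straddle the block on both sides with no contact force, and the block has not moved. I close.

Request:
arm_command(
  steps=[
    {"delta_pos": [0,0,0],"dr": [0,0,0]},
    {"delta_pos": [0,0,0],"dr": [0,0,0]},
    {"delta_pos": [0,0,0],"dr": [0,0,0]},
    {"delta_pos": [0,0,0],"dr": [0,0,0]},
    {"delta_pos": [0,0,0],"dr": [0,0,0]},
    {"delta_pos": [0,0,0],"dr": [0,0,0]},
  ],
  grip=0.5,
)

```text
time_s: 5.2
position: [0.6276, 0.1475, 0.0218]
tool_rot: [[0.139, 0.99, 0.001], [0.99, -0.139, -0.0], [0.0, 0.001, -1.0]]
ft_force: [-1.4, -0.2, 4.8]
grip_width: 0.0573
```

Request:
arm_command(
  steps=[
    {"delta_pos": [-0.5,-6,0.5],"dr": [0,0,0.4]},
    {"delta_pos": [-1,-12,0],"dr": [0,0,0.4]},
    {"delta_pos": [-1,-12,0],"dr": [0,0,0.4]},
    {"delta_pos": [-1,-12,0],"dr": [0,0,0.4]},
    {"delta_pos": [-1,-12,0],"dr": [0,0,0.4]},
    {"delta_pos": [-1,-12,0],"dr": [0,0,0.4]},
    {"delta_pos": [-1,-12,0],"dr": [0,0,0.4]},
    {"delta_pos": [-1,-12,0],"dr": [0,0,0.4]},
    {"delta_pos": [-1,-12,0],"dr": [0,0,0.4]},
    {"delta_pos": [-1,-12,0],"dr": [0,0,0.4]},
    {"delta_pos": [-1,-12,0],"dr": [0,0,0.4]},
    {"delta_pos": [-1,-12,0],"dr": [0,0,0.4]},
    {"delta_pos": [-0.5,-12,0],"dr": [0,0,0]},
    {"delta_pos": [0,0,0],"dr": [0,0,0]},
    {"delta_pos": [0,0,0],"dr": [0,0,0]},
    {"delta_pos": [0,0,0],"dr": [0,0,0]},
  ],
)

```text
time_s: 6.8
position: [0.6155, -0.0022, 0.0219]
tool_rot: [[0.055, 0.998, -0.0], [0.998, -0.055, -0.0], [-0.0, -0.0, -1.0]]
ft_force: [0.0, -0.6, -0.6]
grip_width: 0.0569
```

```bash
python3 - <<'E'
from h import *
im,c=snap('wrist','wrist4'); o=env.observe(); print(o['position'],o['ft_force'],o['grip_width'])
cv2.imwrite('pics/w4.png',cv2.resize(im[100:340,100:420],(800,600),interpolation=cv2.INTER_CUBIC))
E
```

```text
[ 0.61546476 -0.00208978  0.02185356] [-0.35909147 -0.57724694 -0.76402974] 0.056989949846431125
```

View pics/w4.png

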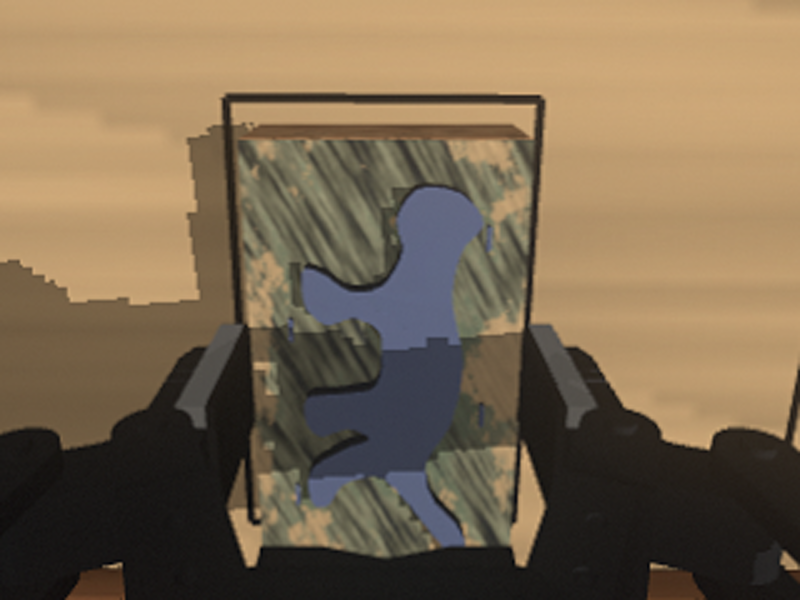

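```bash
python3 - <<'E'
from h import *
_,c=load('wrist4'); k=lambda x,y:(100+x/2.5,100+y/2.5)
for n,p,z in [('out L',(226,99),.012),('out R',(543,99),.012),('base mid',(388,125),.012),('top L',(238,139),.034),('top R',(533,139),.034),('out mid',(385,99),.012),('farL',(252,521),.012),('farR',(515,521),.012),('top far L',(262,546),.034),('top far R',(511,546),.034)]: print(n,onz(c,*k(*p),z).round(4))
E
```

```text
out L [ 0.5579 -0.0343  0.012 ]
out R [0.5618 0.0363 0.012 ]
base mid [0.5657 0.0014 0.012 ]
top L [ 0.5638 -0.0278  0.034 ]
top R [0.567  0.0295 0.034 ]
out mid [0.5599 0.0011 0.012 ]
farL [ 0.6698 -0.0408  0.012 ]
farR [0.6737 0.0299 0.012 ]
top far L [ 0.6591 -0.0332  0.034 ]
top far R [0.6624 0.025  0.034 ]
```

The block is in place: gap to the outline 5.8 mm (6 expected), centred sideways to 0.2 mm. I release it, retreat straight up, then move above the clamp with the tool turned back.

Request:
arm_command(
  steps=[
    {"delta_pos": [0,0,0],"dr": [0,0,0]},
    {"delta_pos": [0,0,0],"dr": [0,0,0]},
    {"delta_pos": [0,0,0],"dr": [0,0,0]},
    {"delta_pos": [0,0,0],"dr": [0,0,0]},
    {"delta_pos": [0,0,0],"dr": [0,0,0]},
    {"delta_pos": [0,0,0],"dr": [0,0,0]},
    {"delta_pos": [0,0,15],"dr": [0,0,0]},
    {"delta_pos": [0,0,20],"dr": [0,0,0]},
    {"delta_pos": [0,0,20],"dr": [0,0,0]},
    {"delta_pos": [0,0,20],"dr": [0,0,0]},
  ],
  grip=1,
)

```text
time_s: 7.85
position: [0.6154, -0.0025, 0.0977]
tool_rot: [[0.056, 0.998, -0.0], [0.998, -0.056, 0.0], [0.0, -0.0, -1.0]]
ft_force: [-0.0, -0.5, 0.1]
grip_width: 0.0853
```

Request:
arm_command(
  steps=[
    {"delta_pos": [-4,-10,6],"dr": [0,0,-8.1]},
    {"delta_pos": [-4,-10,6],"dr": [0,0,-8.1]},
    {"delta_pos": [-4,-10,6],"dr": [0,0,-8.1]},
    {"delta_pos": [-4,-10,6],"dr": [0,0,-8.1]},
    {"delta_pos": [-4,-10,6],"dr": [0,0,-8.1]},
    {"delta_pos": [-4,-10,6],"dr": [0,0,-8.1]},
    {"delta_pos": [-4,-10,6],"dr": [0,0,-8.1]},
    {"delta_pos": [-4,-10,6],"dr": [0,0,-8.1]},
    {"delta_pos": [-4,-10,6],"dr": [0,0,-8.1]},
    {"delta_pos": [-4,-10,6],"dr": [0,0,-8.1]},
    {"delta_pos": [-4,-8,3],"dr": [0,0,-9]},
    {"delta_pos": [0,0,0],"dr": [0,0,0]},
    {"delta_pos": [0,0,0],"dr": [0,0,0]},
    {"delta_pos": [0,0,0],"dr": [0,0,0]},
  ],
)

```text
time_s: 9.25
position: [0.5715, -0.11, 0.1597]
tool_rot: [[0.999, -0.045, -0.0], [-0.045, -0.999, 0.0], [-0.0, -0.0, -1.0]]
ft_force: [0.0, 0.2, -0.7]
grip_width: 0.0855
```

```bash
python3 - <<'E'
from h import *
im,c=snap('wrist','wrist5'); o=env.observe(); print(o['position'],o['tool_rot'][:,0])
cv2.imwrite('pics/w5.png',cv2.resize(im[90:360,80:440],(800,600),interpolation=cv2.INTER_CUBIC))
E
```

```text
[ 0.57153498 -0.10999282  0.15964897] [ 9.98943763e-01 -4.59472903e-02 -4.52512119e-04]
```

View pics/w5.png

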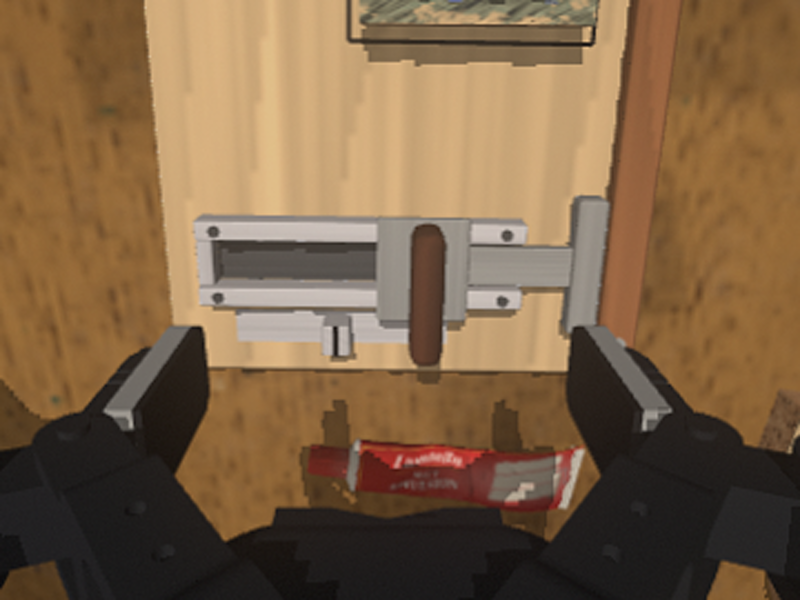

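```bash
python3 - <<'E'
from h import *
_,c0=load('wrist0');im,c=load('wrist5'); k=lambda x,y:(80+x/2.2222,90+y/2.2222); k0=lambda x,y:(195+x/3.5,235+(y-350)/3.5)
b,g,r=[im[...,i].astype(int) for i in range(3)]
m=((r<125)&(r-b>22)&(g<75)).astype(np.uint8); w=np.zeros_like(m); w[185:262,255:290]=m[185:262,255:290]
ys,xs=np.nonzero(w); print('bar px',xs.min(),xs.max(),ys.min(),ys.max(),xs.mean(),ys.mean())
print(tri([ray(c0,*k0(307,508)),ray(c,*k(428,295))]))
print(tri([ray(c0,*k0(192,540)),ray(c,*k(337,340))]))
H=onz(c,*k(428,295),.072); M=onz(c,*k(337,340),.0295); print(H,M)
for p in[(428,223),(427,366)]: print(onz(c,*k(*p),.072))
for y in (-2.8,-3.2):
    a=np.radians(y); print(y,(M-H)@[np.cos(a),np.sin(a),0],(M-H)@[-np.sin(a),np.cos(a),0])
S=[onz(c,*k(*p),.0315) for p in[(378,219),(469,219),(467,323),(377,323)]];print(np.round(S,4), np.mean(S,0))
g2=cv2.cvtColor(im,cv2.COLOR_BGR2GRAY); print(g2[232:252,222:242])
E
```

```text
bar px 255 289 191 261 271.70862944162434 225.06192893401015
(array([ 0.58825731, -0.14320205,  0.05750237]), [np.float64(0.00014641064392213236), np.float64(0.00014641064392223403)])
(array([ 0.5441564 , -0.17615559,  0.0313827 ]), [np.float64(0.0001677051325198477), np.float64(0.00016770513251974188)])
[ 0.58760707 -0.13706093  0.072     ] [ 0.54409863 -0.17701173  0.0295    ]
[ 0.58840619 -0.1062875   0.072     ]
[ 0.58634062 -0.16962868  0.072     ]
-2.8 -0.041504901161631205 -0.04202848144657516
-3.2 -0.04121047794756065 -0.042317213760779494
[[ 0.5676 -0.115   0.0315]
 [ 0.6099 -0.1169  0.0315]
 [ 0.6085 -0.1697  0.0315]
 [ 0.5645 -0.1677  0.0315]] [ 0.58761286 -0.14234033  0.0315    ]
[[187 189 190 181 149 128 131 132 131 132 130 131 129 129 126 126 163 187
  186 184]
 [187 188 191 167 132 129 131 132 131 130 130 130 130 130 126 103 151 192
  188 189]
 [183 184 184 161 131 130 131 133 132 132 131 131 131 133 126  96 146 187
  183 184]
 [186 188 180 149 125 128 131 132 132 133 131 130 131 133 127  98 148 191
  188 187]
 [186 187 179 152 134 140 142 130 116 116 131 142 141 143 1
[... 601 characters left out ...]
  95 158
  191 188]
 [172 173 166 174 185 182 184 144  54  36 140 185 177 177 159 114  97 153
  184 180]
 [173 172 164 172 185 185 188 145  54  35 139 187 180 181 165 119  96 151
  183 179]
 [172 172 165 171 183 184 189 148  54  36 137 184 182 182 167 124 101 153
  183 179]
 [172 171 166 172 183 183 187 146  55  37 137 183 179 182 169 126 101 152
  184 179]
 [172 172 163 170 184 183 186 146  54  36 141 187 179 181 167 129 107 145
  178 181]
 [173 172 155 155 178 180 177 134  55  38 130 177 174 173 152 118 108 104
  149 181]
 [173 172 171 169 168 173 147  92  74  65  77  89  95 104 106 107 108 104
  150 181]
 [174 172 169 167 168 174 147 106 110 112 110 109 107 106 116 126 127 124
  155 180]]
```

```bash
python3 - <<'E'
from h import *
im,c=load('wrist5')
for v in (196,205,215,225,235,245): print(v,im[v,258:290,2])
M=onz(c,230.5,242.5,.0295);print(M)
E
```

```text
196 [156 154 155 154 154 155 131  86  70  78  84  88  91  91  91  92  93  94
  91  85  77  85 132 157 156 154 154 154 155 158 156 153]
205 [153 154 154 153 153 155 124  76  82  95 100 101 104 101 100  96  93  90
  88  84  80  69 103 144 156 153 152 152 155 156 151 151]
215 [152 153 152 153 152 152 118  70  90  98  99 102 102 100  97  94  90  89
  84  81  76  67 122 157 152 151 149 151 154 153 147 141]
225 [150 151 150 149 151 139  99  75  92  97  99 101 102  99  94  90  89  86
  81  78  70  68 124 154 151 149 149 152 152 148 145 135]
235 [120 120 120 120 122 105  78  81  93  97  98  98  99  96  93  89  87  84
  79  76  64  95 118 122 126 124 123 120 120 120 116 171]
245 [212 205 200 197 198 165  99  83  94  96  97  99  98  93  89  87  84  80
  77  70  72 169 213 205 202 200 196 194 195 198 199 200]
[ 0.54286941 -0.17634573  0.0295    ]
```

Request:
arm_command(
  steps=[
    {"delta_pos": [8,-16,0],"dr": [0,0,-0.5]},
    {"delta_pos": [8,-15,0],"dr": [0,0,0]},
    {"delta_pos": [0,0,-20],"dr": [0,0,0]},
    {"delta_pos": [0,0,-20],"dr": [0,0,0]},
    {"delta_pos": [0,0,-20],"dr": [0,0,0]},
    {"delta_pos": [0,0,-15],"dr": [0,0,0]},
    {"delta_pos": [0,0,-15],"dr": [0,0,0]},
    {"delta_pos": [0,0,-10],"dr": [0,0,0]},
    {"delta_pos": [0,0,0],"dr": [0,0,0]},
    {"delta_pos": [0,0,0],"dr": [0,0,0]},
  ],
)

```text
time_s: 10.3
position: [0.5878, -0.1414, 0.0603]
tool_rot: [[0.998, -0.057, 0.0], [-0.057, -0.998, -0.0], [0.0, 0.0, -1.0]]
ft_force: [0.5, -0.3, 1.2]
grip_width: 0.0853
```

Request:
arm_command(
  steps=[
    {"delta_pos": [0,0,0],"dr": [0,0,0]},
    {"delta_pos": [0,0,0],"dr": [0,0,0]},
    {"delta_pos": [0,0,0],"dr": [0,0,0]},
    {"delta_pos": [0,0,0],"dr": [0,0,0]},
    {"delta_pos": [0,0,0],"dr": [0,0,0]},
    {"delta_pos": [0,0,0],"dr": [0,0,0]},
    {"delta_pos": [0,0,0],"dr": [0,0,0]},
    {"delta_pos": [0,0,0],"dr": [0,0,0]},
    {"delta_pos": [0,0,0],"dr": [0,0,0]},
    {"delta_pos": [0,0,0],"dr": [0,0,0]},
    {"delta_pos": [0,0,0],"dr": [0,0,0]},
    {"delta_pos": [0,0,0],"dr": [0,0,0]},
  ],
  grip=0,
  squeeze=50,
)

```text
time_s: 11.5
position: [0.5869, -0.1415, 0.0603]
tool_rot: [[0.998, -0.057, -0.001], [-0.057, -0.998, 0.0], [-0.001, 0.0, -1.0]]
ft_force: [-4.5, -0.1, 5.4]
grip_width: 0.0124
```

Request:
arm_command(
  steps=[
    {"delta_pos": [-3,0.1,0],"dr": [0,0,0]},
    {"delta_pos": [-4,0.2,0],"dr": [0,0,0]},
    {"delta_pos": [-4,0.2,0],"dr": [0,0,0]},
    {"delta_pos": [-4,0.2,0],"dr": [0,0,0]},
    {"delta_pos": [-4,0.2,0],"dr": [0,0,0]},
    {"delta_pos": [-4,0.2,0],"dr": [0,0,0]},
    {"delta_pos": [-4,0.2,0],"dr": [0,0,0]},
    {"delta_pos": [-4,0.2,0],"dr": [0,0,0]},
    {"delta_pos": [-4,0.3,0],"dr": [0,0,0]},
    {"delta_pos": [-4,0.3,0],"dr": [0,0,0]},
    {"delta_pos": [-3,0.2,0],"dr": [0,0,0]},
    {"delta_pos": [0,0,0],"dr": [0,0,0]},
    {"delta_pos": [0,0,0],"dr": [0,0,0]},
    {"delta_pos": [0,0,0],"dr": [0,0,0]},
  ],
)

```text
time_s: 12.9
position: [0.5475, -0.1392, 0.0603]
tool_rot: [[0.998, -0.058, 0.005], [-0.058, -0.998, -0.001], [0.005, 0.0, -1.0]]
ft_force: [9.1, 0.9, -2.3]
grip_width: 0.0123
```

```bash
python3 - <<'E'
from h import *
im,c=snap('wrist','wrist6'); o=env.observe(); print(o['position'],o['ft_force'],o['grip_width'])
s,cs=snap('scene','scene6')
cv2.imwrite('pics/w6.png',np.hstack([cv2.resize(im,(512,384)),cv2.resize(s[140:250,205:285],(279,384),interpolation=cv2.INTER_CUBIC)]))
E
```

```text
[ 0.54757701 -0.13919102  0.06032839] [ 9.5623533   2.7790004  -3.07925573] 0.012202424519774454
```

View pics/w6.png

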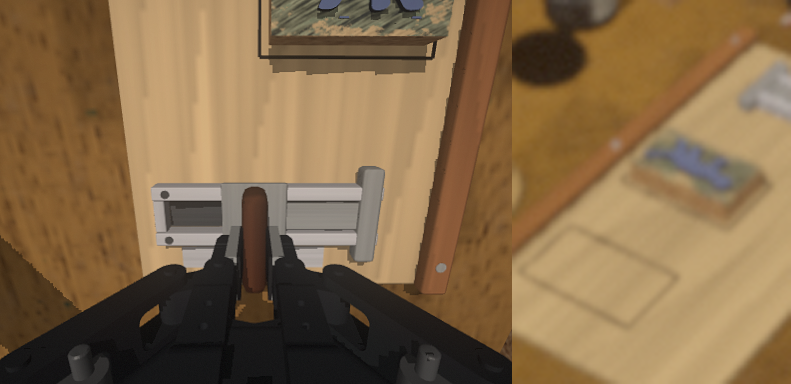

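```bash
python3 - <<'E'
from h import *
_,c5=load('wrist5'); i5,_=load('wrist5'); im,c=load('wrist6')
g=cv2.cvtColor(im,cv2.COLOR_BGR2GRAY); print(g[188:192,205:300:1].mean(0).astype(int)); print(im[200:225:6,236:276,2])
a,b=onz(c,221,186,.0315),onz(c,287,186,.0315);print(a,b,(a+b)/2)
for z in(.06,.072): print(onz(c,254.5,212,z))
E
```

```text
[179 179 179 179 179 179 179 179 179 179 180 180 179 180 181 165 138 133
 134 134 133 133 134 136 135 136 138 139 139 138 137 138 138 136 136 137
 137 136 133 107  73  65  56  51  53  54  55  55  55  55  55  54  54  54
  53  51  53  59  71  96 127 140 139 136 136 137 137 138 138 138 138 137
 137 136 138 141 141 138 136 136 131 110 139 177 182 181 182 181 181 181
 181 182 181 181 181]
[[143 142 141 142 145 116  71  71  80  84  85  86  87  88  91  91  90  93
   91  90  87  86  85  84  81  79  78  76  72  67  55 108 143 142 143 142
  142 143 143 141]
 [142 141 140 141 144 111  64  75  81  84  87  89  93  94  93  93  91  89
   87  85  84  82  81  79  77  75  73  72  68  65  57  57 113 143 142 141
  142 141 141 141]
 [140 141 139 140 142 116  72  75  85  87  88  90  91  92  93  92  91  88
   86  82  81  81  80  80  76  74  71  69  67  63  54  63 114 142 141 141
  140 140 140 141]
 [139 141 141 139 142 114  68  74  84  87  88  89  90  91  92  90  90  87
   84  82  81  80  78  78  75  73  70  68  66  61  53  62  78 118 141 140
  140 139 140 139]
 [139 141 139 138 142 115  70  75  83  86  88  88  90  91  90  90  89  86
   84  81  79  78  77  75  73  71  68  66  66  59  51  63  78 118 142 141
  139 139 140 139]]
[ 0.52775856 -0.11368965  0.0315    ] [ 0.57097016 -0.11623677  0.0315    ] [ 0.54936436 -0.11496321  0.0315    ]
[ 0.54902337 -0.12246082  0.06      ]
[ 0.54918204 -0.11798024  0.072     ]
```

Three readings (saddle edges, bar, TCP travel) all say the slide is about 3 mm short, so I pull that much more.

Request:
arm_command(
  steps=[
    {"delta_pos": [-1.1,0.1,0],"dr": [0,0,0]},
    {"delta_pos": [-1.1,0.1,0],"dr": [0,0,0]},
    {"delta_pos": [-1,0,0],"dr": [0,0,0]},
    {"delta_pos": [0,0,0],"dr": [0,0,0]},
    {"delta_pos": [0,0,0],"dr": [0,0,0]},
    {"delta_pos": [0,0,0],"dr": [0,0,0]},
    {"delta_pos": [0,0,0],"dr": [0,0,0]},
    {"delta_pos": [0,0,0],"dr": [0,0,0]},
  ],
)

```text
time_s: 13.8
position: [0.5444, -0.139, 0.0603]
tool_rot: [[0.998, -0.058, 0.006], [-0.058, -0.998, -0.001], [0.006, 0.0, -1.0]]
ft_force: [9.6, 1.7, -2.8]
grip_width: 0.0122
```

```bash
python3 - <<'E'
from h import *
im,c=snap('wrist','wrist7'); o=env.observe(); print(o['position'],o['ft_force'],o['grip_width'],o['qvel'].round(2))
g=cv2.cvtColor(im,cv2.COLOR_BGR2GRAY); r=g[188:192].mean(0)
print(r[215:228].astype(int),r[280:294].astype(int))
for u in (254,254.5,255): print(onz(c,u,212,.06))
i5,c5=load('wrist5')
cv2.imwrite('pics/w7.png',cv2.resize(im[170:300,140:400],(800,400),interpolation=cv2.INTER_CUBIC))
for u in (221,287): print(onz(c,u,186,.0315))
print('marker proj',proj(c,[.5429,-.1763,.0295]))
E
```

```text
[ 0.54442439 -0.13898434  0.06029978] [ 9.55199662  1.55625632 -2.83574537] 0.012417271538354995 [-0.01 -0.05  0.09  0.01 -0.01 -0.05]
[179 179 179 180 181 165 139 133 134 134 133 133 135] [141 141 139 136 136 131 110 138 178 183 182 182 182 182]
[ 0.54564944 -0.12226115  0.06      ]
[ 0.54593074 -0.12227794  0.06      ]
[ 0.54621204 -0.12229473  0.06      ]
[ 0.52467307 -0.11350667  0.0315    ]
[ 0.5678846 -0.1160569  0.0315   ]
marker proj (np.float64(254.20536380885457), np.float64(267.25697897312216))
```

View pics/w7.png

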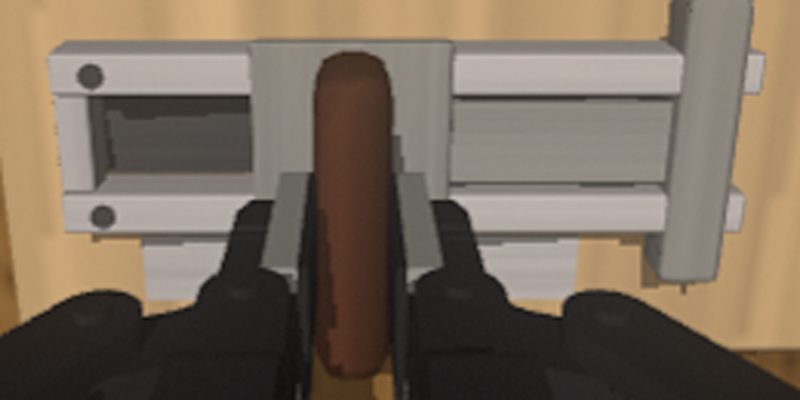

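The last check agrees: saddle centre 0.5463 m against a target of 0.5462 m, and bar 0.5459 m against 0.5458 m. The arm is at rest with 9.6 N from the spring. I hand in.

```bash
python3 -c "
from rig import env
print(env.close_job())"
```

```text
the job is handed in; nothing more can be done
None
```

The job is handed in at about 14 s: the block lies in the right-hand outline, released, and the gripper still holds the slide at the marker. No verdict was reported.

- **Block:** I gripped it, slid it flat along the board and released it. Just before release it measured within about 0.5 mm and 0.5° of the outline. The last full view of the board showed it still inside.
- **Clamp:** I pulled the bar out by about 42.5 mm. The first pull came up 3 mm short, so I corrected it. At the end, the saddle and bar centres measured 0.1 mm from the marker's line. The arm was at rest with 9.6 N of spring force on it, gripping at 50 N.

**Checks that failed or disagreed:**
- **First grasp:** the first close on the block missed, with the fingertips just above it. The fingertips sat higher than I expected from the text; nothing was touched, and I regrasped lower.
- **Block height:** triangulation put the block top at about 29 mm, against 34 mm from the text. Its measured size fitted 34 mm.
- **Pointer and marker:** the fingers and bar hid both at the end. The alignment is worked out from the marker position I measured earlier; a rough comparison with the rail ends agreed to about 1.5 mm.
- **Bystanders:** I did not measure them again at the end; no path went near them.

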